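# Clamp the red offer sign in the counter stand

## Robot

A 6-joint arm with a two-finger parallel gripper is mounted at the origin on the work surface. World frame = base frame: x ahead of the robot, y to its left, z up, the work surface at z = 0. Lengths are in mm, angles in rad, forces in N, time in s.
With the tool pointing down it reaches from about 300 to 775 mm from the base axis. Payload 14.6 kg.
Tool frame: the origin (TCP) lies midway between the tips of the shut fingers; the grasp point (between the pads) lies manip.tcp_to_grasp behind it (manip.tcp_to_grasp is the distance from the TCP to the grasp point, in mm); x points along the fingers, z is the direction in which the jaws open and shut, and the axes are right-handed (so a half turn about x gives the same grasp; the last joint's range is limited). The gripper opens to 94 mm and grips with 3 to 60 N. Pads are 16 mm wide; open, the fingers measure 119 mm over their backs; the gripper's body (75 mm by 177 mm) begins 78 mm behind the grasp point.
Start: joints at [-1.308, 0.3, 1.521, -0, 1.321, -0.067], TCP at [178.112, -520.351, 205.446] pointing down, gripper open.
Joint ranges: [-3.03, 3.03], [-0.79, 2.21], [0.23, 2.52], [-1.04, 4.18], [0, 3.07], [-2.55, 2.55]. Speed limits (rad/s): [2.22, 2.22, 2.57, 3.14, 3.14, 3.14].

## Interface

Orientations are given as [roll, pitch, yaw] about the fixed x, y, z axes, in that order (R = Rz(yaw) Ry(pitch) Rx(roll)).
In Python, from cell import manip gives the robot as it stands.
- The arm moves only by the shell command python3 -m jog 'ROWS' [FORCE]. ROWS is JSON, a list of rows, each an object of numbers: "grip": the opening, from 0 (shut) to 1 (fully open); "tx", "ty", "tz": the shift along the tool's x, y, z in units of 40 mm (1.0 is 40 mm); "turn": the turn about the tool's x in units of 6 degrees (1.0 is 6 degrees). In form: [{"grip": .., "tx": .., "ty": .., "tz": .., "turn": ..}, ...]. A call has 1 to 12 rows; each row is the pose to reach, as a shift and turn from the pose commanded when the call began, along the tool's axes at that moment; what a row does not reach only later rows make up. A row lasts 1/12 s, in which the tool goes at most 41.7 mm and 7.16 degrees, less where a joint would pass 70% of its speed; a pose out of reach is approached as far as the arm can. A call with a gripper value outside its range is refused whole. The fingers move at their own pace and stop on an object; FORCE is the grip in N (left out, the last holds). Time passes only in rows, so rows that repeat a pose let the fingers close. It gives the time, the measured TCP pose, the force and the opening at its end, in the units of the state.
- manip.read_state(): the state, without advancing time (a new reading comes with each control period).
- manip.camera(name): name is "scene" or "top" or "wrist"; returns a dict with "image" (384x512x3 uint8, red, green, blue), "fx", "fy", "cx", "cy" (pixels), "eye" and "attitude" of the camera in the world. Camera axes: x right, y up, looking along -z (the intrinsics and any distortion apply to the point x, -y, -z); pixel columns grow to the right and rows downward; lengths in mm; the calibration is good to about 2 mm. A picture is of the moment at which its call begins. There is no depth.
- manip.sign_off(): hands the job in, once; it reports no verdict.
The state is a dict: "clock": time; "joints": joint angles; "qd": joint speeds; "effort": joint torques, N m; "eef_pos": TCP position; "eef_rot": TCP orientation; "wrist_force": force on the tool from outside, world axes, zero at the start; "moment": the same for the moment, N m; "finger_gap": finger opening in mm.
Only numpy, scipy, OpenCV 4.12 (cv2) and the standard library are available. Lean on these libraries where they do the work, as an engineer would, in place of code of your own. Each camera call takes 0.05 s, during which the arm holds its last target. There are 200 camera calls.

## Task

Take the red sign out of the rack, set its rod fully home in the collet of the counter stand, let go of it, then turn the crank on the collet nut clockwise (seen from above) until the jaws grip the rod firmly, and leave it so. Feel your way: do not ram the rod into the stand, and stop turning soon after the crank stiffens, for forcing it crushes the rod. Leave the blue sign, the coin tray, the bottle and the till roll where they are.

Things in the scene. Friction and masses are not known exactly. Their poses are not given: they have to be found in the camera images.
- red_sign_panel (a point): centre of the red sign's panel, the place to grasp it. The sign (90 g): a red panel 12 mm thick (x), 44 mm wide (y), 50 mm high (z up) on top of an upright round steel rod 12 mm in diameter. This point is 105 mm above the rod's foot and 25 mm below the panel's top. The sign stands upright and loose in either hole of the rack.
- red_sign_foot (a point): centre of the lower end of the red sign's rod; z points up along the rod. The end has a 1 mm chamfer.
- red_sign: the whole red sign; its origin is at the rod's foot, as red_sign_foot.
- stand: the counter stand, fixed. Origin: on the table, on the axis of bore and nut; z up. Round steel foot, 120 mm across, 12 mm high; on it a steel block 46 mm square, its top 42 mm above the table, with a blind bore from above; on the block three brass jaws inside the ring nut. The bore's floor, where the rod's foot comes to rest, is 22 mm above the table.
- bore (a point): centre of the mouth of the bore, 42 mm above the table: round, 13.6 mm wide with a 1 mm chamfer, 20 mm deep. A rod that misses it rests with its foot about 42 mm above the table on the block, or 60 mm on a jaw.
- handle (a point): the crank's handle: an upright round orange post, 14 mm in diameter, 85 mm from the nut's axis, reaching from 56 to 102 mm above the table; this point is on its axis, 86 mm above the table, a good height to pinch it from above. x of its frame points from the handle to the nut's axis. At the start the crank points towards the robot, in most cases turned to the robot's right.
- nut: the black ring nut (50 mm across, 44 to 60 mm above the table) with its crank arm (top 56 mm above the table) and handle; origin on its axis at table height. Turned clockwise from above (handle from the robot's right to its left) it closes the jaws, 3 mm per rad. It stays where it is left.
- nut_feel (a point): on the nut's axis, 52 mm above the table. To turn, it takes a steady 0.25 N m (3 N at the handle; standing still, friction hides part of it, so compare equal steps). When the jaws bite it stiffens over 0.1 to 0.25 rad: 1.5 to 3 N more at the handle is a firm grip, 4 N more too much. The bite comes 0.4 to 1.4 rad after the start, differs each time and cannot be read from poses.
- collet: the collet in the stand: three brass jaws, 120 degrees apart, faces 10 mm wide, 42 to 60 mm above the table, that slide radially as the nut turns. Open, they stand 1.2 to 3.9 mm off a centred rod. Origin on the bore's axis at table height.
- rack: wooden sign rack, fixed, 56 x 150 mm (x, y) and 50 mm high, origin: centre of its underside. Two holes 15 mm wide, 40 mm deep, at y = -35 and +35 mm; a sign's foot stands 10 mm above the table, so it must be lifted 40 mm to come out.
- blue_sign_panel (a point): centre of the panel of the blue sign, same shape and size as the red one, in the other hole of the rack. Leave it.
- coin_tray_mid (a point): middle of a dark green coin tray 80 x 160 x 35 mm on the table. Leave it.
- bottle_mid (a point): middle of a green bottle, 66 mm in diameter and 210 mm high, standing on the table. Leave it.
- till_roll_mid (a point): middle of a white paper till roll, 56 mm in diameter and 57 mm high, standing on the table. Leave it.

How it is judged (in metres and radians):
On the way, in this order (a step that is already met when the one before it is completed fails the run):
1. the red sign's rod is fully home in the bore and it has been let go of (z of red_sign_foot in the frame of stand below 0.0255 m and horizontal distance between red_sign_foot and stand below 0.004 m and angle between red_sign's own z axis and vertical below 0.09 rad and contact force between the fingers and red_sign below 0.1 N), for 0.2 s.
2. the nut is turned until the jaws press the rod firmly (z of red_sign_foot in the frame of stand below 0.0255 m and horizontal distance between red_sign_foot and stand below 0.004 m and angle between red_sign's own z axis and vertical below 0.09 rad and contact force between collet and red_sign above 27 N), for 0.3 s.
At the end, for the whole second after the job is handed in: The red sign stands in the stand: its foot within 3.5 mm of the bore's floor and 4 mm of its axis, its rod within 0.09 rad of upright, at rest, and the three jaws together press on the rod with more than 27 N (9 N each) (all of step 2 and linear speed of red_sign below 0.02 m/s); the robot touches nothing.
It fails at once if the rod is pressed against the stand with more than 25 N (contact force between red_sign and stand above 25 N).
It fails at once if the nut is overtightened: the three jaws together press the rod with more than 115 N (contact force between collet and red_sign above 115 N).
It fails at once if the blue sign is moved by more than 20 mm (distance of blue_sign_panel from where it was at the start of the episode above 0.02 m).
It fails at once if the coin tray, the bottle or the till roll is moved by more than 20 mm (distance of any of coin_tray_mid, bottle_mid, till_roll_mid from where it was at the start of the episode above 0.02 m).
It also fails if it takes over 72 s, if anything falls off the work surface, if the arm or the gripper's body presses on something with over 40 N, if the wrist force passes 120 N, or if a joint passes its speed limit or range.

## Working session

There is one attempt and no reset: what is moved stays moved. The work goes in short steps, Python scripts to look and compute and a shell command to move; the robot and the scene stay as the last step left them, time stands still between calls to the robot, and variables do not carry over. Pictures are saved under pics/ and viewed, about 8 in all and at most 12, crops included, and the job is handed in when it is done.

```bash
mkdir -p pics; ls; python3 - <<'E'
from cell import manip
import cv2
print(manip.read_state(), manip.tcp_to_grasp)
for n in ("scene","top"):
    c=manip.camera(n); cv2.imwrite(f"pics/{n}0.png",c["image"][:,:,::-1]); print({k:v for k,v in c.items() if k!="image"})
E
```

```text
pics
{'clock': 0.0, 'joints': array([-1.30759666e+00,  3.00451761e-01,  1.52158397e+00,  4.56478469e-05,
        1.32070468e+00, -6.66155689e-02]), 'qd': array([-7.14622460e-04,  2.82961205e-04, -2.60184043e-03,  1.17110441e-03,
        5.23598645e-04, -8.67821772e-05]), 'effort': array([ 7.35104804e-04, -5.31811559e+01, -3.52730942e+01,  7.08737341e-02,
        2.43776949e-02, -7.97226971e-05]), 'eef_pos': array([ 178.05902138, -520.10004948,  204.89571971]), 'eef_rot': array([3.03647346, 1.56964772, 1.79548105]), 'wrist_force': array([ 1.514795  , -0.08037016, -0.72817329]), 'moment': array([0.03523664, 0.00101553, 0.02013959]), 'finger_gap': 93.90454199703895} 18.8
{'fx': 354.9217102795209, 'fy': 354.9217102795209, 'cx': 255.11075068079472, 'cy': 191.33412973936265, 'eye': array([1084.96106788,   58.44849541,  847.05671598]), 'attitude': array([0.57157393, 0.01307206, 1.68609618])}
{'fx': 488.6282097589633, 'fy': 488.6282097589633, 'cx': 253.21415014747012, 'cy': 184.36156870258867, 'eye': array([ 339.17009196,  -35.13101694, 1409.84900388]), 'attitude': array([ 0.19622679,  0.01534828, -1.59417079])}
```

View pics/top0.png

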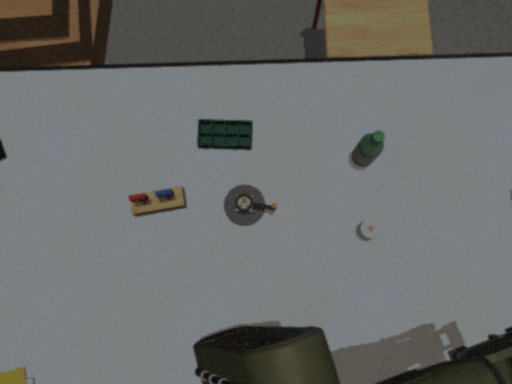

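View pics/scene0.png

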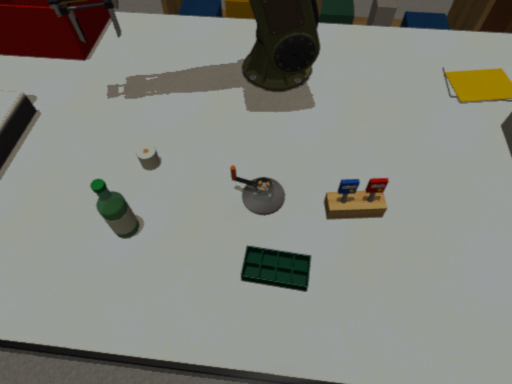

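Top view: rack at (158,200) with the red panel at (138,197) and the blue at (165,193). Stand at (245,205), handle at (274,206), tray at (225,134), bottle at (368,148), roll at (368,230). The scene view agrees: red (377,185), blue (348,186), stand (263,195), handle (234,172). Next I'll measure by segmentation.

```bash
cat > h.py <<'E'
import numpy as np, cv2
from scipy.spatial.transform import Rotation as R
from scipy.optimize import least_squares
from cell import manip
def ray(c,u,v):
    d=np.array([(u-c["cx"])/c["fx"],-(v-c["cy"])/c["fy"],-1])
    return R.from_euler("xyz",c["attitude"]).apply(d)
def onz(c,u,v,z):
    d=ray(c,u,v); return c["eye"]+d*(z-c["eye"][2])/d[2]
def proj(c,p):
    q=R.from_euler("xyz",c["attitude"]).inv().apply(np.asarray(p,float)-c["eye"])
    return np.stack([c["cx"]+c["fx"]*q[...,0]/-q[...,2], c["cy"]-c["fy"]*q[...,1]/-q[...,2]],-1)
def tri(*obs):
    A=[];b=[]
    for c,uv in obs:
        d=ray(c,*uv); d/=np.linalg.norm(d); M=np.eye(3)-np.outer(d,d); A.append(M); b.append(M@c["eye"])
    x,r,*_=np.linalg.lstsq(np.vstack(A),np.hstack(b),rcond=None); return x,r
def blobs(im,lo,hi,minA=6):
    m=cv2.inRange(cv2.cvtColor(im,cv2.COLOR_RGB2HSV),np.array(lo),np.array(hi))
    n,l,s,c=cv2.connectedComponentsWithStats(m)
    return [(s[i].tolist(),c[i].round(1).tolist()) for i in range(1,n) if s[i][4]>=minA]
E
python3 - <<'E'
from h import *
for n in ("top","scene"):
    c=manip.camera(n); im=c["image"]
    for k,lo,hi in (("red",(0,140,60),(5,255,255)),("red2",(174,140,60),(180,255,255)),("blue",(105,120,40),(125,255,255)),("orange",(6,150,80),(16,255,255))):
        print(n,k,[b for b in blobs(im,lo,hi) if (100<b[1][1]<240 and 100<b[1][0]<420)])
    x0,y0,x1,y1=(110,100,400,260) if n=="top" else (90,130,410,300)
    if n=="top":
        cr=im[160:240,120:300]; cv2.imwrite("pics/t1.png",cv2.resize(cr,(720,320),interpolation=cv2.INTER_CUBIC)[:,:,::-1])
    else:
        cr=im[150:230,220:400]; cv2.imwrite("pics/s1.png",cv2.resize(cr,(720,320),interpolation=cv2.INTER_CUBIC)[:,:,::-1])
a=cv2.imread("pics/t1.png");b=cv2.imread("pics/s1.png")
cv2.imwrite("pics/z1.png",np.clip(np.vstack([a,b])[:600].astype(float)*1.5,0,255).astype(np.uint8))
E
```

```text
top red [([130, 194, 15, 6, 60], [137.1, 196.7])]
top red2 []
top blue [([156, 190, 16, 6, 60], [163.3, 192.2])]
top orange [([272, 205, 3, 3, 6], [273.2, 206.2])]
scene red [([370, 178, 18, 7, 98], [378.7, 180.9])]
scene red2 []
scene blue [([339, 179, 20, 15, 147], [347.3, 184.8])]
scene orange [([231, 166, 4, 4, 15], [232.4, 167.6]), ([365, 192, 4, 2, 7], [366.7, 192.4]), ([376, 192, 6, 1, 6], [378.5, 192.0])]
```

View pics/z1.png

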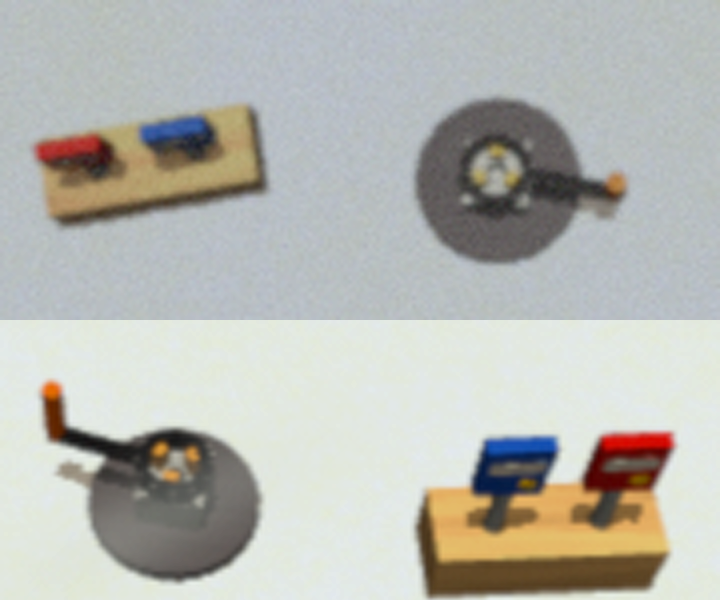

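The crops show the stand foot disc centred at top px (244.5,205.1) and scene px (263.5,196.2). The nut is at top (244.2,203) and scene (263.7,186.2). The red panel's top edge is at top ~(138,195) and scene ~(378.7,178.8).

```bash
python3 - <<'E'
from h import *
t=manip.camera("top"); s=manip.camera("scene")
np.set_printoptions(precision=1,suppress=True)
print("foot z12",onz(t,244.5,205.1,12),onz(s,263.5,196.2,12))
print("nut z60",onz(t,244.2,203,60),onz(s,263.7,186.2,60), tri((t,(244.2,203)),(s,(263.7,186.2))))
print("handle z102",onz(t,273.7,205.8,102),onz(s,232.8,167,102),tri((t,(273.7,205.8)),(s,(232.8,167))))
print("redtop z140",onz(t,137.5,195,140),onz(s,378.7,179,140))
print("bluetop z140",onz(t,163.5,191,140),onz(s,348.7,179.5,140))
print("rack top corners z50 (top)",[onz(t,120+x/4,160+y/4,50) for x,y in ((247,105),(262,185),(52,215),(40,150))])
print("rack front corners z50 (scene)",[onz(s,220+x/4,150+(y-320)/4,50) for x,y in ((425,490),(433,560),(667,553),(655,485))])
print("tray",onz(t,225,134,35),"bottle",onz(t,362,158,0),"roll",onz(t,367,230,57))
E
```

```text
foot z12 [557.    6.5  12. ] [566.1  10.8  12. ]
nut z60 [555.5   5.8  60. ] [564.7  10.8  60. ] (array([557.1,   8.1,  48.3]), array([8.2]))
handle z102 [539.  -75.1 102. ] [541.1 -73.1 102. ] (array([539.3, -74.4,  99.4]), array([1.5]))
redtop z140 [571.4 285.5 140. ] [567.4 289.  140. ]
bluetop z140 [580.4 216.6 140. ] [576.5 217.4 140. ]
rack top corners z50 (top) [array([609.8, 182.6,  50. ]), array([552.1, 171.7,  50. ]), array([534.6, 319.7,  50. ]), array([581.2, 329.4,  50. ])]
rack front corners z50 (scene) [array([560.4, 177.5,  50. ]), array([613.5, 183. ,  50. ]), array([592.1, 332.4,  50. ]), array([540.1, 328.8,  50. ])]
tray [765.6  58.8  35. ] bottle [ 691.  -344.2    0. ] roll [ 471.8 -331.8   57. ]
```

```bash
cat >> h.py <<'E'
def plan(tcp,zyaw=None):
    """units for a jog from the measured pose to tcp (mm), with tool z (jaw axis) along world yaw zyaw (mod pi)"""
    s=manip.read_state(); A=R.from_euler("xyz",s["eef_rot"]).as_matrix()
    d=A.T@(np.asarray(tcp,float)-s["eef_pos"])/40
    zy=np.arctan2(A[1,2],A[0,2]); out=dict(zip(("tx","ty","tz"),d.round(3)))
    if zyaw is not None:
        # positive turn about tool x (down) => decreasing world yaw
        dy=-(zyaw-zy); dy=(dy+np.pi/2)%np.pi-np.pi/2; out["turn"]=round(np.degrees(dy)/6,3)
    print("pos",s["eef_pos"].round(1),"zyaw",round(zy,3),"j6",s["joints"][5].round(2),"F",s["wrist_force"].round(2),"gap",s["finger_gap"].round(1),"t",s["clock"]); print(out)
E
python3 - <<'E'
from h import *
s=manip.read_state(); print(R.from_euler("xyz",s["eef_rot"]).as_matrix().round(3))
plan([545,265,215],0.12)
E
```

```text
[[-0.     0.946  0.324]
 [ 0.     0.324 -0.946]
 [-1.     0.    -0.   ]]Traceback (most recent call last):
  File "<stdin>", line 3, in <module>
  File "h.py", line 30, in plan
    print("pos",s["eef_pos"].round(1),"zyaw",round(zy,3),"j6",s["joints"][5].round(2),"F",s["wrist_force"].round(2),"gap",s["finger_gap"].round(1),"t",s["clock"]); print(out)
                                                                                                                          ^^^^^^^^^^^^^^^^^^^^^
AttributeError: 'float' object has no attribute 'round'
```

```bash
sed -i 's/s\["finger_gap"\].round(1)/round(s["finger_gap"],1)/' h.py; python3 - <<'E'
from h import *
plan([568,287,220],0.12)
w=manip.camera("wrist"); s=manip.read_state(); A=R.from_euler("xyz",s["eef_rot"]).as_matrix()
print("cam in tool", A.T@(w["eye"]-s["eef_pos"]), "look",A.T@R.from_euler("xyz",w["attitude"]).apply([0,0,-1]), w["fx"])
E
```

```text
pos [ 178.1 -520.3  205.3] zyaw -1.241 j6 -0.07 F [-0.44 -0.86 -0.54] gap 93.7 t 0.3
{'tx': np.float64(-0.362), 'ty': np.float64(15.758), 'tz': np.float64(-15.938), 'turn': np.float64(-12.997)}
cam in tool [-179.79101875   80.65737782    1.24106988] look [ 9.61013662e-01 -2.76499750e-01 -7.94260862e-04] 287.63063224697805
```

```bash
python3 -m jog '[{"grip":1,"tx":-0.36,"ty":15.76,"tz":-15.94,"turn":-13},{"grip":1,"tx":-0.36,"ty":15.76,"tz":-15.94,"turn":-13},{"grip":1,"tx":-0.36,"ty":15.76,"tz":-15.94,"turn":-13},{"grip":1,"tx":-0.36,"ty":15.76,"tz":-15.94,"turn":-13},{"grip":1,"tx":-0.36,"ty":15.76,"tz":-15.94,"turn":-13},{"grip":1,"tx":-0.36,"ty":15.76,"tz":-15.94,"turn":-13},{"grip":1,"tx":-0.36,"ty":15.76,"tz":-15.94,"turn":-13},{"grip":1,"tx":-0.36,"ty":15.76,"tz":-15.94,"turn":-13},{"grip":1,"tx":-0.36,"ty":15.76,"tz":-15.94,"turn":-13},{"grip":1,"tx":-0.36,"ty":15.76,"tz":-15.94,"turn":-13},{"grip":1,"tx":-0.36,"ty":15.76,"tz":-15.94,"turn":-13},{"grip":1,"tx":-0.36,"ty":15.76,"tz":-15.94,"turn":-13}]'; python3 -c "
from h import *
plan([568,287,220],0.12)"
```

```text
clock: 1.35
eef_pos: [395.9, -68.1, 213.9]
eef_rot: [-0.421, 1.57, -0.293]
wrist_force: [0.0, -0.8, -0.2]
finger_gap: 94.1
pos [395.9 -68.1 213.9] zyaw 0.128 j6 -0.39 F [ 0.   -0.84 -0.21] gap 94.1 t 1.35
{'tx': np.float64(-0.152), 'ty': np.float64(8.257), 'tz': np.float64(5.398), 'turn': np.float64(0.075)}
```

```bash
python3 -m jog '[{"grip":1,"tx":-0.15,"ty":8.26,"tz":5.4},{"grip":1,"tx":-0.15,"ty":8.26,"tz":5.4},{"grip":1,"tx":-0.15,"ty":8.26,"tz":5.4},{"grip":1,"tx":-0.15,"ty":8.26,"tz":5.4},{"grip":1,"tx":-0.15,"ty":8.26,"tz":5.4},{"grip":1,"tx":-0.15,"ty":8.26,"tz":5.4},{"grip":1,"tx":-0.15,"ty":8.26,"tz":5.4},{"grip":1,"tx":-0.15,"ty":8.26,"tz":5.4},{"grip":1,"tx":-0.15,"ty":8.26,"tz":5.4},{"grip":1,"tx":-0.15,"ty":8.26,"tz":5.4},{"grip":1,"tx":-0.15,"ty":8.26,"tz":5.4},{"grip":1,"tx":-0.15,"ty":8.26,"tz":5.4}]'; python3 -c "
from h import *
plan([568,287,220],0.12)
w=manip.camera('wrist'); cv2.imwrite('pics/w1.png',w['image'][:,:,::-1])
print(proj(w,[[568,287,140],[568,287,50],[578,217,140]]))
print(blobs(w['image'],(0,140,60),(5,255,255),50),blobs(w['image'],(105,120,40),(125,255,255),50))"
```

```text
pos [395.9 -68.1 213.9] zyaw 0.128 j6 -0.39 F [ 0.   -0.84 -0.21] gap 94.1 t 1.35
{'tx': np.float64(-0.152), 'ty': np.float64(8.257), 'tz': np.float64(5.398), 'turn': np.float64(0.075)}
[[ 609.30983779 -321.46426656]
 [ 491.70290953 -178.80030526]
 [ 575.22750178 -169.22266318]]
[] []$[0]: bad value
```

View pics/w1.png

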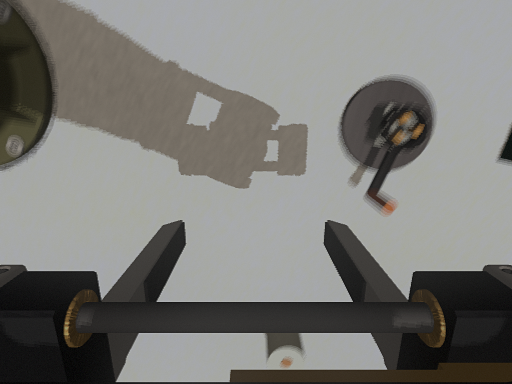

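The move was refused, most likely because "turn" was missing, so this picture is of the midway pose. It shows the stand at (390,122) and the handle at (388,207). I'll resend with every field.

```bash
python3 -m jog '[{"grip":1,"tx":-0.15,"ty":8.26,"tz":5.4,"turn":0},{"grip":1,"tx":-0.15,"ty":8.26,"tz":5.4,"turn":0},{"grip":1,"tx":-0.15,"ty":8.26,"tz":5.4,"turn":0},{"grip":1,"tx":-0.15,"ty":8.26,"tz":5.4,"turn":0},{"grip":1,"tx":-0.15,"ty":8.26,"tz":5.4,"turn":0},{"grip":1,"tx":-0.15,"ty":8.26,"tz":5.4,"turn":0},{"grip":1,"tx":-0.15,"ty":8.26,"tz":5.4,"turn":0},{"grip":1,"tx":-0.15,"ty":8.26,"tz":5.4,"turn":0},{"grip":1,"tx":-0.15,"ty":8.26,"tz":5.4,"turn":0},{"grip":1,"tx":-0.15,"ty":8.26,"tz":5.4,"turn":0},{"grip":1,"tx":-0.15,"ty":8.26,"tz":5.4,"turn":0},{"grip":1,"tx":-0.15,"ty":8.26,"tz":5.4,"turn":0}]'; python3 -c "
from h import *
plan([568,287,220],0.12)
w=manip.camera('wrist'); cv2.imwrite('pics/w2.png',w['image'][:,:,::-1])
print(proj(w,[[568,287,140],[568,287,50],[578,217,140]]))
print(blobs(w['image'],(0,140,60),(5,255,255),50),blobs(w['image'],(105,120,40),(125,255,255),50))"
```

```text
clock: 2.4
eef_pos: [570.2, 284.3, 218.6]
eef_rot: [-2.775, 1.57, -2.653]
wrist_force: [-0.8, 1.1, 0.0]
finger_gap: 94.0
pos [570.2 284.3 218.6] zyaw 0.121 j6 0.28 F [-0.81  1.07  0.05] gap 94.0 t 2.4
{'tx': np.float64(-0.035), 'ty': np.float64(0.074), 'tz': np.float64(-0.046), 'turn': np.float64(0.014)}
[[252.28037468 193.76331935]
 [252.94656673 173.16529222]
 [253.90894452 261.27847009]]
[([246, 170, 13, 44, 520], [252.0, 191.3])] [([249, 240, 12, 38, 402], [254.2, 258.1])]
```

```bash
python3 - <<'E'
from h import *
import itertools
w=manip.camera("wrist"); im=w["image"]
for name,c0 in (("red",(568,287)),("blue",(578,217))):
    P=np.array([[sx*6,sy*22,z] for sy in(1,-1) for z in(140,90) for sx in(-1,1)],float)
    r=R.from_euler("z",.12).apply(P)+[*c0,0]; print(name,proj(w,r).round(1).tolist())
hsv=cv2.cvtColor(im,cv2.COLOR_RGB2HSV)
m=cv2.inRange(hsv,np.array((0,110,30)),np.array((8,255,255)))|cv2.inRange(hsv,np.array((172,110,30)),np.array((180,255,255)))
ys,xs=np.nonzero(m[150:235,230:275]); print(xs.min()+230,xs.max()+230,ys.min()+150,ys.max()+150)
print(im[160:222:2,252].tolist())
cr=im[130:300,180:330]; cv2.imwrite("pics/w2c.png",cv2.resize(cr,None,fx=3.5,fy=3.5,interpolation=cv2.INTER_CUBIC)[:,:,::-1])
E
```

```text
red [[245.8, 169.7], [258.9, 169.7], [247.2, 160.4], [258.3, 160.4], [246.2, 214.8], [258.7, 214.8], [247.5, 199.1], [258.2, 199.1]]
blue [[248.0, 240.3], [260.2, 240.3], [249.0, 221.2], [259.4, 221.2], [248.3, 279.5], [260.0, 279.5], [249.2, 255.6], [259.3, 255.6]]
246 258 160 213
[[55, 27, 23], [55, 28, 23], [56, 27, 23], [56, 27, 23], [56, 28, 25], [88, 32, 29], [91, 35, 30], [92, 35, 32], [91, 35, 30], [89, 33, 28], [91, 33, 30], [89, 34, 29], [90, 35, 31], [91, 35, 31], [90, 36, 31], [90, 35, 31], [91, 37, 33], [90, 36, 31], [91, 36, 32], [89, 36, 32], [90, 37, 33], [90, 37, 32], [89, 36, 33], [89, 37, 32], [89, 36, 34], [91, 40, 36], [88, 37, 33], [95, 78, 56], [94, 75, 55], [85, 68, 51], [53, 52, 49]]
```

View pics/w2c.png

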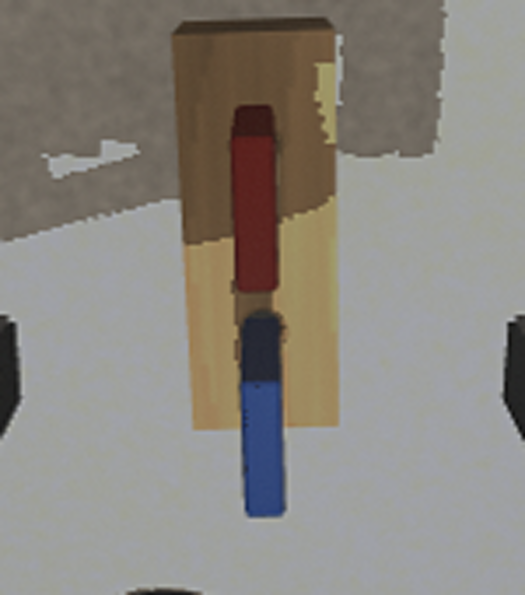

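The red panel is at px x 246–259 with its top face at rows 169.5–213.5, about 1 mm in +y from the prediction. It sits squarely between the fingers, and blue is clear. I'll correct for that, descend and grip.

```bash
python3 -c "
from h import *
plan([567.9,288,96.2],0.12)"
```

```text
pos [570.1 283.  219.4] zyaw 0.12 j6 0.28 F [ 0.71 -0.47  0.17] gap 94.0 t 2.5
{'tx': np.float64(3.081), 'ty': np.float64(0.132), 'tz': np.float64(-0.039), 'turn': np.float64(-0.002)}
```

```bash
python3 -m jog '[{"grip":1,"tx":0,"ty":0.13,"tz":-0.04,"turn":0},{"grip":1,"tx":0.6,"ty":0.13,"tz":-0.04,"turn":0},{"grip":1,"tx":1.2,"ty":0.13,"tz":-0.04,"turn":0},{"grip":1,"tx":1.8,"ty":0.13,"tz":-0.04,"turn":0},{"grip":1,"tx":2.4,"ty":0.13,"tz":-0.04,"turn":0},{"grip":1,"tx":2.9,"ty":0.13,"tz":-0.04,"turn":0},{"grip":1,"tx":3.08,"ty":0.13,"tz":-0.04,"turn":0},{"grip":1,"tx":3.08,"ty":0.13,"tz":-0.04,"turn":0},{"grip":0.5,"tx":3.08,"ty":0.13,"tz":-0.04,"turn":0},{"grip":0.5,"tx":3.08,"ty":0.13,"tz":-0.04,"turn":0},{"grip":0.3,"tx":3.08,"ty":0.13,"tz":-0.04,"turn":0},{"grip":0.3,"tx":3.08,"ty":0.13,"tz":-0.04,"turn":0}]' 15 && python3 -m jog '[{"grip":0.1,"tx":0,"ty":0,"tz":0,"turn":0},{"grip":0.1,"tx":0,"ty":0,"tz":0,"turn":0},{"grip":0.1,"tx":0,"ty":0,"tz":0,"turn":0},{"grip":0,"tx":0,"ty":0,"tz":0,"turn":0},{"grip":0,"tx":0,"ty":0,"tz":0,"turn":0},{"grip":0,"tx":0,"ty":0,"tz":0,"turn":0},{"grip":0,"tx":0,"ty":0,"tz":0,"turn":0},{"grip":0,"tx":0,"ty":0,"tz":0,"turn":0}]' 15
python3 -c "
from h import *
plan([567.9,288,96.2],0.12)"
```

```text
clock: 3.5
eef_pos: [568.5, 288.9, 97.5]
eef_rot: [0.298, 1.569, 0.418]
wrist_force: [-0.1, -0.1, 0.1]
finger_gap: 70.7
clock: 4.17
eef_pos: [568.1, 288.7, 96.3]
eef_rot: [-2.374, 1.571, -2.254]
wrist_force: [-0.6, -0.4, 0.1]
finger_gap: 17.2
pos [568.1 288.7  96.3] zyaw 0.12 j6 0.29 F [-0.59 -0.38  0.06] gap 17.2 t 4.1667
{'tx': np.float64(0.001), 'ty': np.float64(-0.018), 'tz': np.float64(-0.007), 'turn': np.float64(0.004)}
```

```bash
python3 -m jog '[{"grip":0,"tx":0,"ty":0,"tz":0,"turn":0},{"grip":0,"tx":0,"ty":0,"tz":0,"turn":0},{"grip":0,"tx":0,"ty":0,"tz":0,"turn":0},{"grip":0,"tx":0,"ty":0,"tz":0,"turn":0},{"grip":0,"tx":0,"ty":0,"tz":0,"turn":0},{"grip":0,"tx":-0.3,"ty":0,"tz":0,"turn":0},{"grip":0,"tx":-0.6,"ty":0,"tz":0,"turn":0},{"grip":0,"tx":-0.9,"ty":0,"tz":0,"turn":0},{"grip":0,"tx":-1.2,"ty":0,"tz":0,"turn":0},{"grip":0,"tx":-1.6,"ty":0,"tz":0,"turn":0},{"grip":0,"tx":-2.2,"ty":0,"tz":0,"turn":0},{"grip":0,"tx":-2.5,"ty":0,"tz":0,"turn":0}]' 20
python3 -c "
from h import *
plan([540,60,195],0.12)"
```

```text
clock: 5.17
eef_pos: [568.7, 289.0, 200.2]
eef_rot: [0.297, 1.567, 0.417]
wrist_force: [0.4, -0.3, -0.6]
finger_gap: 11.8
pos [568.7 289.  200.2] zyaw 0.12 j6 0.29 F [ 0.44 -0.33 -0.61] gap 11.8 t 5.1667
{'tx': np.float64(0.12), 'ty': np.float64(-5.598), 'tz': np.float64(-1.4), 'turn': np.float64(0.004)}
```

```bash
python3 -m jog '[{"grip":0,"tx":-0.7,"ty":0,"tz":0,"turn":0},{"grip":0,"tx":-1.3,"ty":0,"tz":0,"turn":0},{"grip":0,"tx":-1.3,"ty":0,"tz":0,"turn":0},{"grip":0,"tx":-1.3,"ty":-0.6,"tz":-0.3,"turn":0},{"grip":0,"tx":-1.3,"ty":-1.5,"tz":-0.6,"turn":0},{"grip":0,"tx":-1.3,"ty":-2.4,"tz":-0.8,"turn":0},{"grip":0,"tx":-1.3,"ty":-3.3,"tz":-1.0,"turn":0},{"grip":0,"tx":-1.3,"ty":-4.2,"tz":-1.1,"turn":0},{"grip":0,"tx":-1.3,"ty":-5.1,"tz":-1.1,"turn":0},{"grip":0,"tx":-1.3,"ty":-5.9,"tz":-1.1,"turn":0},{"grip":0,"tx":-1.3,"ty":-6.4,"tz":-1.1,"turn":0},{"grip":0,"tx":-1.3,"ty":-6.7,"tz":-1.1,"turn":0}]'
python3 -c "
from h import *
plan([560,8,200],0.12)"
```

```text
clock: 6.17
eef_pos: [556.6, 15.2, 248.4]
eef_rot: [-0.905, 1.571, -0.787]
wrist_force: [0.5, 0.3, -0.9]
finger_gap: 12.1
pos [556.6  15.2 248.4] zyaw 0.118 j6 -0.16 F [ 0.45  0.29 -0.88] gap 12.1 t 6.1667
{'tx': np.float64(1.21), 'ty': np.float64(-0.187), 'tz': np.float64(0.063), 'turn': np.float64(-0.015)}
```

```bash
python3 -m jog '[{"grip":0,"tx":0.5,"ty":-0.19,"tz":0.06,"turn":0},{"grip":0,"tx":1,"ty":-0.19,"tz":0.06,"turn":0},{"grip":0,"tx":1.2,"ty":-0.19,"tz":0.06,"turn":0},{"grip":0,"tx":1.2,"ty":-0.19,"tz":0.06,"turn":0},{"grip":0,"tx":1.2,"ty":-0.19,"tz":0.06,"turn":0},{"grip":0,"tx":1.2,"ty":-0.19,"tz":0.06,"turn":0}]'
python3 -c "
from h import *
w=manip.camera('wrist')
plan([560,8,200],0.12)
im=w['image']; cv2.imwrite('pics/w3.png',im[:,:,::-1])
s=manip.read_state(); p=s['eef_pos']; print(proj(w,[p+[0,0,-86.2],[560,8,42],[560,8,60]]))
cr=im[80:300,130:390]; cv2.imwrite('pics/w3c.png',np.clip(1.7*cv2.resize(cr,None,fx=2.7,fy=2.7,interpolation=cv2.INTER_CUBIC)[:,:,::-1].astype(float),0,255).astype(np.uint8))
"
```

```text
clock: 6.67
eef_pos: [560.3, 10.6, 201.6]
eef_rot: [-0.134, 1.569, -0.013]
wrist_force: [-0.3, 1.2, -0.2]
finger_gap: 12.1
pos [560.3  10.5 201.6] zyaw 0.121 j6 -0.17 F [-0.44 -0.09 -0.27] gap 11.5 t 6.7167
{'tx': np.float64(0.039), 'ty': np.float64(-0.062), 'tz': np.float64(-0.016), 'turn': np.float64(0.009)}
[[253.99099494 194.62179275]
 [253.51979737 179.27686852]
 [253.4853585  182.9408189 ]]
```

View pics/w3c.png

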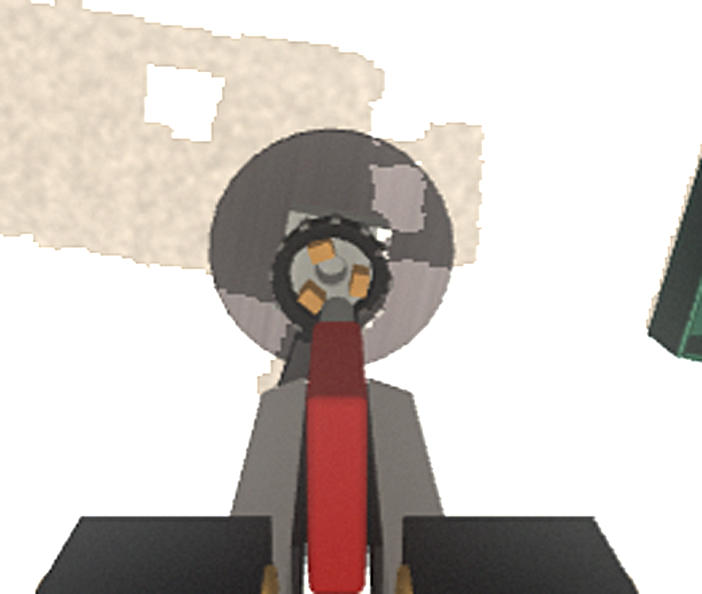

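The bore shows at crop (330,268), which is px (252.2,179.3), between three brass jaws. The rod foot is just below it at ~(337,305), and the crank is at lower left. Next I'll fit the stand's axis from the disc and the nut.

```bash
python3 - <<'E'
from h import *
w=manip.camera("wrist"); im=w["image"]; s=manip.read_state(); p=s["eef_pos"]; print(p)
g=cv2.cvtColor(im,cv2.COLOR_RGB2GRAY).astype(float)
th=np.linspace(0,2*np.pi,180,endpoint=False)
G=cv2.GaussianBlur(g,(0,0),0.8)
def circ(c,r,z): return proj(w,np.stack([c[0]+r*np.cos(th),c[1]+r*np.sin(th),np.full_like(th,z)],-1))
def samp(q): return cv2.remap(G.astype(np.float32),q[:,0].astype(np.float32)[None],q[:,1].astype(np.float32)[None],cv2.INTER_LINEAR)[0]
def fit(r,z,dr,lo,hi):
    best=[]
    for dx in np.arange(-5,5.1,.25):
        for dy in np.arange(-5,5.1,.25):
            c=(560+dx,8+dy); q=circ(c,r,z); ok=(q[:,1]<200)
            d=(samp(circ(c,r+dr,z))-samp(circ(c,r-dr,z)))[ok]
            best.append((np.median(d) if 0 else np.clip(d,lo,hi).mean(),c))
    best.sort(key=lambda b:-b[0]); return best[0],np.mean([b[1] for b in best[:8]],0)
print("disc",fit(60,12,1.5,0,40)); print("nut",fit(25,60,1.2,0,30))
rng=im[150:215,220:290]
cv2.imwrite("pics/w4.png",np.clip(2*cv2.resize(rng,None,fx=8,fy=8,interpolation=cv2.INTER_CUBIC)[:,:,::-1].astype(float),0,255).astype(np.uint8))
print("bore pred",proj(w,[560,8,42]),"foot pred",proj(w,p+[0,0,-86.2]))
E
```

```text
[560.25382889  10.46017004 201.4041841 ]
disc ((np.float32(40.0), (np.float64(558.75), np.float64(7.5))), array([558.625,   7.5  ]))
nut ((np.float32(20.074928), (np.float64(558.0), np.float64(8.75))), array([557.96875,   8.71875]))
bore pred [253.49518831 179.20568506] foot pred [253.90036207 194.54454694]
```

View pics/w4.png

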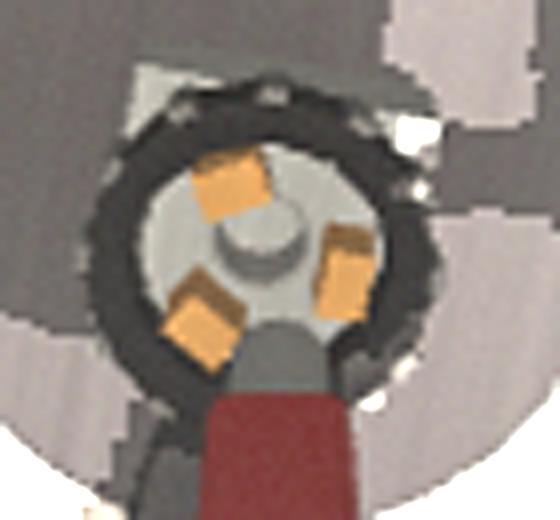

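The bore centre is at zoom (261,240), which is px (252.2,179.6) → world (558.5,7.4). The disc fit gives (558.6,7.5), so they agree. The rod's foot apex at zoom (279,320) puts the foot ≈ (560.7,9.3), so it needs a shift of about (-2.2,-1.9) mm.

```bash
python3 -m jog '[{"grip":0,"tx":0,"ty":-0.04,"tz":-0.06,"turn":0},{"grip":0,"tx":0.2,"ty":-0.04,"tz":-0.06,"turn":0},{"grip":0,"tx":0.5,"ty":-0.04,"tz":-0.06,"turn":0},{"grip":0,"tx":0.7,"ty":-0.04,"tz":-0.06,"turn":0},{"grip":0,"tx":0.7,"ty":-0.04,"tz":-0.06,"turn":0},{"grip":0,"tx":0.7,"ty":-0.04,"tz":-0.06,"turn":0},{"grip":0,"tx":0.7,"ty":-0.04,"tz":-0.06,"turn":0}]'
python3 -c "
from h import *
plan([558.05,8.56,152.2],0.12)
w=manip.camera('wrist'); im=w['image']; p=manip.read_state()['eef_pos']
print('foot pred',proj(w,p+[0,0,-86.2]),'bore',proj(w,[558.5,7.4,42]))
cv2.imwrite('pics/w5.png',np.clip(2*cv2.resize(im[150:225,220:290],None,fx=8,fy=8,interpolation=cv2.INTER_CUBIC)[:,:,::-1].astype(float),0,255).astype(np.uint8))
"
```

```text
clock: 7.35
eef_pos: [557.9, 8.2, 172.7]
eef_rot: [-0.179, 1.57, -0.059]
wrist_force: [0.3, -0.5, 0.2]
finger_gap: 11.9
pos [557.9   8.2 172.7] zyaw 0.12 j6 -0.17 F [ 0.27 -0.55  0.15] gap 11.9 t 7.35
{'tx': np.float64(0.512), 'ty': np.float64(0.007), 'tz': np.float64(0.005), 'turn': np.float64(0.003)}
foot pred [254.13658    194.56084619] bore [254.60334709 183.92257609]
```

View pics/w5.png

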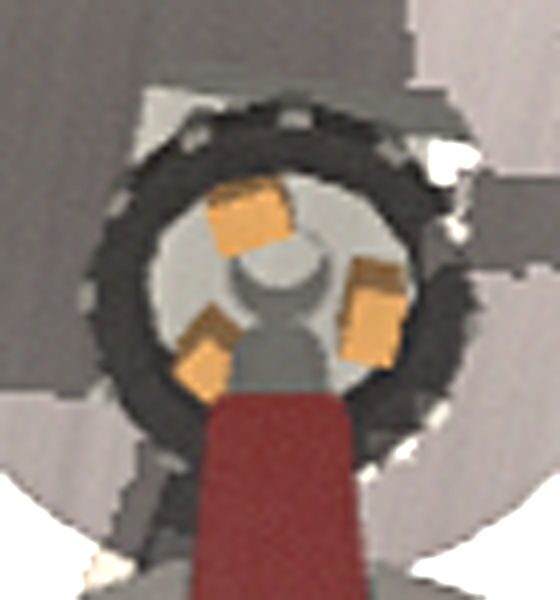

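The bore is centred at zoom (279,276) and the rod at column 279, so they are aligned across. Along y the foot is ~0.4 mm short. I'll descend by feel.

```bash
python3 -m jog '[{"grip":0,"tx":0.1,"ty":0.01,"tz":0.01,"turn":0},{"grip":0,"tx":0.2,"ty":0.01,"tz":0.01,"turn":0},{"grip":0,"tx":0.3,"ty":0.01,"tz":0.01,"turn":0},{"grip":0,"tx":0.4,"ty":0.01,"tz":0.01,"turn":0},{"grip":0,"tx":0.5,"ty":0.01,"tz":0.01,"turn":0},{"grip":0,"tx":0.6,"ty":0.01,"tz":0.01,"turn":0},{"grip":0,"tx":0.65,"ty":0.01,"tz":0.01,"turn":0},{"grip":0,"tx":0.7,"ty":0.01,"tz":0.01,"turn":0},{"grip":0,"tx":0.75,"ty":0.01,"tz":0.01,"turn":0},{"grip":0,"tx":0.8,"ty":0.01,"tz":0.01,"turn":0},{"grip":0,"tx":0.8,"ty":0.01,"tz":0.01,"turn":0}]'
python3 -c "
from h import *
plan([558.2,8.6,128.2],0.12)"
```

```text
clock: 8.32
eef_pos: [557.9, 8.7, 139.9]
eef_rot: [2.989, 1.57, 3.11]
wrist_force: [-0.4, 0.8, -0.9]
finger_gap: 11.7
pos [557.9   8.7 139.9] zyaw 0.12 j6 -0.17 F [-0.44  0.76 -0.89] gap 11.7 t 8.3167
{'tx': np.float64(0.293), 'ty': np.float64(-0.003), 'tz': np.float64(0.007), 'turn': np.float64(0.003)}
```

Foot at ~54 mm, inside the jaws with no contact. I'll continue in 1–2 mm rows.

```bash
python3 -m jog '[{"grip":0,"tx":0.05,"ty":0,"tz":0,"turn":0},{"grip":0,"tx":0.1,"ty":0,"tz":0,"turn":0},{"grip":0,"tx":0.15,"ty":0,"tz":0,"turn":0},{"grip":0,"tx":0.19,"ty":0,"tz":0,"turn":0},{"grip":0,"tx":0.22,"ty":0,"tz":0,"turn":0},{"grip":0,"tx":0.25,"ty":0,"tz":0,"turn":0},{"grip":0,"tx":0.27,"ty":0,"tz":0,"turn":0},{"grip":0,"tx":0.27,"ty":0,"tz":0,"turn":0}]'; python3 -m jog '[{"grip":0,"tx":0.03,"ty":0,"tz":0,"turn":0},{"grip":0,"tx":0.06,"ty":0,"tz":0,"turn":0},{"grip":0,"tx":0.08,"ty":0,"tz":0,"turn":0},{"grip":0,"tx":0.1,"ty":0,"tz":0,"turn":0},{"grip":0,"tx":0.1,"ty":0,"tz":0,"turn":0}]'
```

```text
clock: 8.98
eef_pos: [558.0, 8.7, 129.3]
eef_rot: [3.072, 1.571, -3.09]
wrist_force: [0.3, -0.1, -1.2]
finger_gap: 11.8
clock: 9.4
eef_pos: [558.0, 8.7, 125.3]
eef_rot: [2.976, 1.571, 3.096]
wrist_force: [0.3, 0.0, -1.1]
finger_gap: 11.9
```

```bash
python3 -m jog '[{"grip":0,"tx":0.04,"ty":0,"tz":0,"turn":0},{"grip":0,"tx":0.08,"ty":0,"tz":0,"turn":0},{"grip":0,"tx":0.12,"ty":0,"tz":0,"turn":0},{"grip":0,"tx":0.16,"ty":0,"tz":0,"turn":0},{"grip":0,"tx":0.2,"ty":0,"tz":0,"turn":0},{"grip":0,"tx":0.2,"ty":0,"tz":0,"turn":0}]'; python3 -m jog '[{"grip":0,"tx":0.03,"ty":0,"tz":0,"turn":0},{"grip":0,"tx":0.06,"ty":0,"tz":0,"turn":0},{"grip":0,"tx":0.09,"ty":0,"tz":0,"turn":0},{"grip":0,"tx":0.12,"ty":0,"tz":0,"turn":0},{"grip":0,"tx":0.14,"ty":0,"tz":0,"turn":0},{"grip":0,"tx":0.14,"ty":0,"tz":0,"turn":0}]'
```

```text
clock: 9.9
eef_pos: [557.9, 8.7, 117.1]
eef_rot: [3.03, 1.57, -3.132]
wrist_force: [-0.5, -0.8, -0.5]
finger_gap: 12.0
clock: 10.4
eef_pos: [558.0, 8.7, 111.7]
eef_rot: [2.993, 1.571, 3.113]
wrist_force: [-0.0, 0.3, -0.5]
finger_gap: 11.6
```

Foot ~25.5 mm. Now 0.8 mm steps until I feel the floor.

```bash
for i in 1; do python3 -m jog '[{"grip":0,"tx":0.02,"ty":0,"tz":0,"turn":0},{"grip":0,"tx":0.04,"ty":0,"tz":0,"turn":0},{"grip":0,"tx":0.05,"ty":0,"tz":0,"turn":0},{"grip":0,"tx":0.05,"ty":0,"tz":0,"turn":0}]'; done; python3 -m jog '[{"grip":0,"tx":0.01,"ty":0,"tz":0,"turn":0},{"grip":0,"tx":0.02,"ty":0,"tz":0,"turn":0},{"grip":0,"tx":0.02,"ty":0,"tz":0,"turn":0}]';
```

```text
clock: 10.73
eef_pos: [558.0, 8.7, 109.8]
eef_rot: [-3.138, 1.571, -3.017]
wrist_force: [-0.3, 0.9, -1.3]
finger_gap: 12.0
clock: 10.98
eef_pos: [558.0, 8.7, 109.0]
eef_rot: [2.545, 1.571, 2.665]
wrist_force: [0.5, 0.1, -0.7]
finger_gap: 11.7
```

```bash
python3 -m jog '[{"grip":0,"tx":0.01,"ty":0,"tz":0,"turn":0},{"grip":0,"tx":0.02,"ty":0,"tz":0,"turn":0},{"grip":0,"tx":0.02,"ty":0,"tz":0,"turn":0}]'; python3 -m jog '[{"grip":0,"tx":0.01,"ty":0,"tz":0,"turn":0},{"grip":0,"tx":0.02,"ty":0,"tz":0,"turn":0},{"grip":0,"tx":0.02,"ty":0,"tz":0,"turn":0}]'
```

```text
clock: 11.23
eef_pos: [558.1, 8.7, 108.3]
eef_rot: [-0.184, 1.571, -0.063]
wrist_force: [-0.4, -0.1, -1.0]
finger_gap: 12.3
clock: 11.48
eef_pos: [558.1, 8.7, 108.2]
eef_rot: [-0.28, 1.57, -0.16]
wrist_force: [-2.4, -0.3, 6.7]
finger_gap: 12.1
```

The floor is felt (6.7 N) at exactly the expected height, so I'll release and rise.

```bash
python3 -m jog '[{"grip":0.05,"tx":-0.01,"ty":0,"tz":0,"turn":0},{"grip":0.2,"tx":-0.01,"ty":0,"tz":0,"turn":0},{"grip":0.3,"tx":-0.01,"ty":0,"tz":0,"turn":0},{"grip":0.4,"tx":-0.01,"ty":0,"tz":0,"turn":0},{"grip":0.4,"tx":-0.01,"ty":0,"tz":0,"turn":0},{"grip":0.4,"tx":-0.01,"ty":0,"tz":0,"turn":0},{"grip":0.4,"tx":-0.5,"ty":0,"tz":0,"turn":0},{"grip":0.4,"tx":-1.3,"ty":0,"tz":0,"turn":0},{"grip":0.4,"tx":-2.2,"ty":0,"tz":0,"turn":0},{"grip":0.4,"tx":-2.3,"ty":0,"tz":0,"turn":0},{"grip":0.4,"tx":-2.3,"ty":0,"tz":0,"turn":0}]'
python3 -c "
from h import *
plan([539.5,-75,200])
t=manip.camera('top'); w=manip.camera('wrist'); im=w['image']
print('panel top pred',proj(w,[558.5,7.4,152]),'handle top pred',proj(w,[539.5,-75,102]))
cv2.imwrite('pics/w6.png',np.clip(1.5*im[:,:,::-1].astype(float),0,255).astype(np.uint8))
print(blobs(im,(4,150,60),(16,255,255)))
print(blobs(t['image'],(6,150,80),(16,255,255)))
"
```

```text
clock: 12.4
eef_pos: [558.9, 8.7, 201.6]
eef_rot: [-0.166, 1.567, -0.045]
wrist_force: [-0.2, -0.9, -0.5]
finger_gap: 37.8
pos [558.9   8.7 201.6] zyaw 0.12 j6 -0.17 F [-0.17 -0.88 -0.48] gap 37.8 t 12.4
{'tx': np.float64(0.039), 'ty': np.float64(-2.019), 'tz': np.float64(-0.733)}
panel top pred [254.25817404 209.22946226] handle top pred [227.71837239 263.27174058]
[([223, 259, 11, 10, 94], [228.0, 263.6])]
[([272, 205, 3, 3, 7], [273.0, 206.0])]
```

View pics/w6.png

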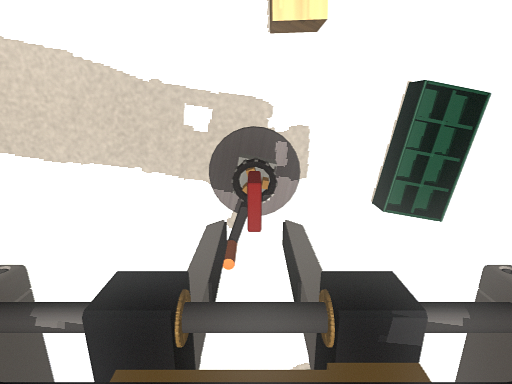

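The red panel stands upright at the stand (254,207). The handle top is at (228,264), matching the prediction for (539.5,-75) and 85 mm from the axis. Next I'll move over the handle with the jaw axis tangential.

```bash
cat >> h.py <<'E'
AX=np.array([558.5,7.4])
def feel(n=3,step=0.12):
    """averaged tangential force against clockwise motion, lag-free crank angle, and the next waypoints"""
    F=[];E=[];M=[]
    for i in range(n):
        if i: manip.camera("wrist")
        s=manip.read_state(); F.append(s["wrist_force"]); E.append(s["effort"][0])
    p=s["eef_pos"]; r=p[:2]-AX; a=np.arctan2(r[1],r[0]); tg=np.array([np.sin(a),-np.cos(a)])
    F=np.array(F); print("t",round(s["clock"],2),"ang",round(np.degrees(a)%360,2),"rad",round(np.hypot(*r),1),"z",round(p[2],1),"Ft",(-F[:,:2]@tg).round(2),"mean",round((-F[:,:2]@tg).mean(),2),"Frad",round((F[:,:2]@(r/np.hypot(*r))).mean(),2),"Fz",round(F[:,2].mean(),2),"eff0",np.round(E,2),"j6",round(s["joints"][5],2))
    A=R.from_euler("xyz",s["eef_rot"]).as_matrix()
    for k in (step/2,step): # chord waypoints clockwise on the 85 mm circle
        b=a-k; d=A.T@np.append(AX+85*np.array([np.cos(b),np.sin(b)])-p[:2],0)/40
        print("  step",k,"ty",round(d[1],3),"tz",round(d[2],3),"turn",round(np.degrees(k)/6,2))
E
python3 -c "
from h import *
plan([539.5,-75.3,200],-0.225)"
```

```text
pos [557.7   8.7 198.4] zyaw 0.12 j6 -0.17 F [-0.47  0.24 -0.32] gap 37.4 t 12.5
{'tx': np.float64(-0.039), 'ty': np.float64(-2.031), 'tz': np.float64(-0.703), 'turn': np.float64(3.297)}
```

```bash
python3 -m jog '[{"grip":0.4,"tx":0,"ty":-0.7,"tz":-0.2,"turn":1.1},{"grip":0.4,"tx":0,"ty":-1.4,"tz":-0.5,"turn":2.2},{"grip":0.4,"tx":0,"ty":-2.03,"tz":-0.7,"turn":3.3},{"grip":0.4,"tx":0,"ty":-2.03,"tz":-0.7,"turn":3.3},{"grip":0.4,"tx":0,"ty":-2.03,"tz":-0.7,"turn":3.3},{"grip":0.4,"tx":0,"ty":-2.03,"tz":-0.7,"turn":3.3},{"grip":0.4,"tx":0,"ty":-2.03,"tz":-0.7,"turn":3.3},{"grip":0.4,"tx":0,"ty":-2.03,"tz":-0.7,"turn":3.3}]'
python3 -c "
from h import *
plan([539.5,-75.3,67.2],-0.225)
w=manip.camera('wrist'); im=w['image']
print('handle top pred',proj(w,[539.5,-75.3,102]),blobs(im,(4,150,60),(16,255,255)))
"
```

```text
clock: 13.17
eef_pos: [540.1, -74.4, 199.0]
eef_rot: [3.074, 1.57, 2.851]
wrist_force: [0.1, 0.2, -0.5]
finger_gap: 37.5
pos [540.1 -74.4 199. ] zyaw -0.223 j6 0.02 F [ 0.1   0.23 -0.51] gap 37.5 t 13.1667
{'tx': np.float64(3.296), 'ty': np.float64(-0.026), 'tz': np.float64(-0.006), 'turn': np.float64(0.018)}
handle top pred [253.53922554 192.55239821] [([248, 187, 13, 12, 118], [254.0, 192.6])]
```

```bash
python3 -m jog '[{"grip":0.4,"tx":0.6,"ty":-0.02,"tz":0,"turn":0},{"grip":0.4,"tx":1.3,"ty":-0.02,"tz":0,"turn":0},{"grip":0.4,"tx":2,"ty":-0.02,"tz":0,"turn":0},{"grip":0.4,"tx":2.6,"ty":-0.02,"tz":0,"turn":0},{"grip":0.4,"tx":3.1,"ty":-0.02,"tz":0,"turn":0},{"grip":0.4,"tx":3.28,"ty":-0.02,"tz":0,"turn":0},{"grip":0.4,"tx":3.28,"ty":-0.02,"tz":0,"turn":0},{"grip":0.2,"tx":3.28,"ty":-0.02,"tz":0,"turn":0},{"grip":0.1,"tx":3.28,"ty":-0.02,"tz":0,"turn":0},{"grip":0.1,"tx":3.28,"ty":-0.02,"tz":0,"turn":0},{"grip":0.05,"tx":3.28,"ty":-0.02,"tz":0,"turn":0},{"grip":0.05,"tx":3.28,"ty":-0.02,"tz":0,"turn":0}]' 12
python3 -m jog '[{"grip":0,"tx":0,"ty":0,"tz":0,"turn":0},{"grip":0,"tx":0,"ty":0,"tz":0,"turn":0},{"grip":0,"tx":0,"ty":0,"tz":0,"turn":0},{"grip":0,"tx":0,"ty":0,"tz":0,"turn":0}]' 12
python3 -c "
from h import *
feel(4,.12)"
```

```text
clock: 14.22
eef_pos: [540.2, -76.1, 69.2]
eef_rot: [0.032, 1.569, -0.193]
wrist_force: [-1.3, 0.5, 5.7]
finger_gap: 13.5
clock: 14.55
eef_pos: [540.2, -76.1, 69.2]
eef_rot: [0.039, 1.569, -0.187]
wrist_force: [-2.3, 1.2, 7.4]
finger_gap: 13.8
t 14.7 ang 257.64 rad 85.5 z 69.2 Ft [-2.51 -2.06 -1.87 -2.41] mean -2.21 Frad -0.09 Fz 6.62 eff0 [-0.07 -0.07 -0.07 -0.07] j6 0.02
  step 0.06 ty 0.015 tz -0.128 turn 0.57
  step 0.12 ty 0.025 tz -0.255 turn 1.15
```

```bash
python3 -m jog '[{"grip":0,"tx":-0.05,"ty":0,"tz":-0.042,"turn":0.19},{"grip":0,"tx":-0.05,"ty":0.002,"tz":-0.085,"turn":0.38},{"grip":0,"tx":-0.05,"ty":0.004,"tz":-0.127,"turn":0.57},{"grip":0,"tx":-0.05,"ty":0.007,"tz":-0.17,"turn":0.76},{"grip":0,"tx":-0.05,"ty":0.011,"tz":-0.212,"turn":0.96},{"grip":0,"tx":-0.05,"ty":0.015,"tz":-0.254,"turn":1.15}]' 12
python3 -c "
from h import *
feel(3,.12)"
python3 -m jog '[{"grip":0,"tx":0,"ty":0,"tz":-0.042,"turn":0.19},{"grip":0,"tx":0,"ty":0.002,"tz":-0.085,"turn":0.38},{"grip":0,"tx":0,"ty":0.004,"tz":-0.127,"turn":0.57},{"grip":0,"tx":0,"ty":0.007,"tz":-0.17,"turn":0.76},{"grip":0,"tx":0,"ty":0.011,"tz":-0.212,"turn":0.96},{"grip":0,"tx":0,"ty":0.015,"tz":-0.254,"turn":1.15}]' 12
python3 -c "
from h import *
feel(3,.12)"
```

```text
clock: 15.2
eef_pos: [529.6, -73.1, 69.8]
eef_rot: [-2.948, 1.57, 2.987]
wrist_force: [2.7, -0.5, -12.7]
finger_gap: 13.5
t 15.3 ang 250.09 rad 85.5 z 69.9 Ft [2.69 0.94 0.18] mean 1.27 Frad -0.14 Fz -12.41 eff0 [-0.04 -0.15 -0.08] j6 0.14
  step 0.06 ty 0.017 tz -0.127 turn 0.57
  step 0.12 ty 0.029 tz -0.254 turn 1.15
clock: 15.8
eef_pos: [520.3, -69.2, 70.0]
eef_rot: [-2.661, 1.57, -3.129]
wrist_force: [2.3, -2.6, -17.2]
finger_gap: 13.4
t 15.9 ang 243.36 rad 85.5 z 70.1 Ft [3.2  1.44 0.77] mean 1.8 Frad 0.99 Fz -16.48 eff0 [0.73 0.45 0.49] j6 0.27
  step 0.06 ty 0.016 tz -0.127 turn 0.57
  step 0.12 ty 0.028 tz -0.254 turn 1.15
```

```bash
python3 -m jog '[{"grip":0,"tx":0.04,"ty":0,"tz":-0.042,"turn":0.19},{"grip":0,"tx":0.04,"ty":0.004,"tz":-0.085,"turn":0.38},{"grip":0,"tx":0.04,"ty":0.008,"tz":-0.127,"turn":0.57},{"grip":0,"tx":0.04,"ty":0.012,"tz":-0.17,"turn":0.76},{"grip":0,"tx":0.04,"ty":0.016,"tz":-0.212,"turn":0.96},{"grip":0,"tx":0.04,"ty":0.02,"tz":-0.254,"turn":1.15}]' 12
python3 -c "
from h import *
feel(1,.12)"
python3 -m jog '[{"grip":0,"tx":0,"ty":0,"tz":-0.042,"turn":0.19},{"grip":0,"tx":0,"ty":0.002,"tz":-0.085,"turn":0.38},{"grip":0,"tx":0,"ty":0.004,"tz":-0.127,"turn":0.57}]' 12
python3 -c "
from h import *
feel(1,.06)"
python3 -m jog '[{"grip":0,"tx":0,"ty":0,"tz":-0.042,"turn":0.19},{"grip":0,"tx":0,"ty":0.002,"tz":-0.085,"turn":0.38},{"grip":0,"tx":0,"ty":0.004,"tz":-0.127,"turn":0.57}]' 12
python3 -c "
from h import *
feel(1,.06)"
```

```text
clock: 16.4
eef_pos: [512.6, -64.7, 70.0]
eef_rot: [-0.013, 1.568, -0.601]
wrist_force: [-2.2, -7.3, -3.7]
finger_gap: 13.6
t 16.4 ang 237.53 rad 85.4 z 70.0 Ft [2.06] mean 2.06 Frad 7.4 Fz -3.69 eff0 [3.66] j6 0.39
  step 0.06 ty 0.012 tz -0.128 turn 0.57
  step 0.12 ty 0.021 tz -0.255 turn 1.15
clock: 16.65
eef_pos: [508.3, -61.9, 69.9]
eef_rot: [-0.081, 1.568, -0.729]
wrist_force: [-2.7, -7.6, -2.9]
finger_gap: 13.6
t 16.65 ang 234.08 rad 85.5 z 69.9 Ft [2.25] mean 2.25 Frad 7.8 Fz -2.94 eff0 [4.18] j6 0.46
  step 0.03 ty 0.013 tz -0.064 turn 0.29
  step 0.06 ty 0.014 tz -0.128 turn 0.57
clock: 16.9
eef_pos: [504.3, -58.7, 69.9]
eef_rot: [-0.143, 1.568, -0.851]
wrist_force: [-4.6, -9.0, -1.3]
finger_gap: 13.6
t 16.9 ang 230.64 rad 85.5 z 69.9 Ft [2.18] mean 2.18 Frad 9.86 Fz -1.28 eff0 [4.62] j6 0.52
  step 0.03 ty 0.013 tz -0.064 turn 0.29
  step 0.06 ty 0.015 tz -0.128 turn 0.57
```

Turned 0.47 rad; Ft has been steady at ~2.2 N. A radial preload of ~10 N inward has built up, so I'll relieve it and go on in equal 0.06 rad steps.

```bash
python3 -m jog '[{"grip":0,"tx":0,"ty":-0.012,"tz":-0.042,"turn":0.19},{"grip":0,"tx":0,"ty":-0.024,"tz":-0.085,"turn":0.38},{"grip":0,"tx":0,"ty":-0.024,"tz":-0.127,"turn":0.57}]' 12
python3 -c "
from h import *
feel(1,.06)"
python3 -m jog '[{"grip":0,"tx":0,"ty":0,"tz":-0.042,"turn":0.19},{"grip":0,"tx":0,"ty":0,"tz":-0.085,"turn":0.38},{"grip":0,"tx":0,"ty":0,"tz":-0.127,"turn":0.57}]' 12
python3 -c "
from h import *
feel(1,.06)"
```

```text
clock: 17.15
eef_pos: [500.2, -55.4, 69.9]
eef_rot: [0.548, 1.568, -0.22]
wrist_force: [1.2, -3.5, -0.2]
finger_gap: 14.0
t 17.15 ang 227.16 rad 85.7 z 69.9 Ft [3.22] mean 3.22 Frad 1.77 Fz -0.22 eff0 [1.48] j6 0.58
  step 0.03 ty 0.018 tz -0.064 turn 0.29
  step 0.06 ty 0.019 tz -0.128 turn 0.57
clock: 17.4
eef_pos: [496.4, -51.8, 69.8]
eef_rot: [0.551, 1.568, -0.276]
wrist_force: [-0.5, -4.3, 6.3]
finger_gap: 13.6
t 17.4 ang 223.65 rad 85.8 z 69.8 Ft [2.75] mean 2.75 Frad 3.33 Fz 6.29 eff0 [1.84] j6 0.65
  step 0.03 ty 0.02 tz -0.064 turn 0.29
  step 0.06 ty 0.022 tz -0.128 turn 0.57
```

```bash
python3 -m jog '[{"grip":0,"tx":0,"ty":0,"tz":-0.042,"turn":0.19},{"grip":0,"tx":0,"ty":0,"tz":-0.085,"turn":0.38},{"grip":0,"tx":0,"ty":0.001,"tz":-0.127,"turn":0.57}]' 12
python3 -c "
from h import *
feel(1,.06)"
```

```text
clock: 17.65
eef_pos: [493.0, -48.1, 69.8]
eef_rot: [0.6, 1.569, -0.287]
wrist_force: [-0.6, -3.6, 7.3]
finger_gap: 13.6
t 17.65 ang 220.24 rad 85.8 z 69.8 Ft [2.36] mean 2.36 Frad 2.84 Fz 7.31 eff0 [1.96] j6 0.72
  step 0.03 ty 0.021 tz -0.064 turn 0.29
  step 0.06 ty 0.023 tz -0.128 turn 0.57
```

```bash
cat > gate.py <<'E'
from h import *
import sys
feel(1,.06); s=manip.read_state(); r=s["eef_pos"][:2]-AX; r/=np.hypot(*r)
sys.exit(int(-s["wrist_force"][:2]@np.array([r[1],-r[0]])>3.6))
E
python3 -m jog '[{"grip":0,"tx":-0.02,"ty":0,"tz":-0.042,"turn":0.19},{"grip":0,"tx":-0.02,"ty":0,"tz":-0.085,"turn":0.38},{"grip":0,"tx":-0.02,"ty":-0.003,"tz":-0.127,"turn":0.57}]' 12 >/dev/null; python3 gate.py && 
python3 -m jog '[{"grip":0,"tx":0,"ty":0,"tz":-0.042,"turn":0.19},{"grip":0,"tx":0,"ty":0,"tz":-0.085,"turn":0.38},{"grip":0,"tx":0,"ty":0.001,"tz":-0.127,"turn":0.57}]' 12 >/dev/null && python3 gate.py && 
python3 -m jog '[{"grip":0,"tx":0,"ty":0,"tz":-0.042,"turn":0.19},{"grip":0,"tx":0,"ty":0,"tz":-0.085,"turn":0.38},{"grip":0,"tx":0,"ty":0.001,"tz":-0.127,"turn":0.57}]' 12 >/dev/null && python3 gate.py
```

```text
t 17.9 ang 216.53 rad 86.0 z 69.8 Ft [2.52] mean 2.52 Frad -2.96 Fz 0.65 eff0 [-0.13] j6 0.78
  step 0.03 ty 0.025 tz -0.064 turn 0.29
  step 0.06 ty 0.027 tz -0.128 turn 0.57
t 18.15 ang 213.16 rad 86.1 z 69.8 Ft [2.96] mean 2.96 Frad -4.26 Fz 2.03 eff0 [-0.41] j6 0.85
  step 0.03 ty 0.027 tz -0.064 turn 0.29
  step 0.06 ty 0.029 tz -0.128 turn 0.57
t 18.4 ang 209.8 rad 86.2 z 69.8 Ft [2.91] mean 2.91 Frad -5.64 Fz 2.09 eff0 [-0.46] j6 0.92
  step 0.03 ty 0.03 tz -0.064 turn 0.29
  step 0.06 ty 0.032 tz -0.128 turn 0.57
```

```bash
python3 -m jog '[{"grip":0,"tx":0,"ty":0.005,"tz":-0.042,"turn":0.19},{"grip":0,"tx":0,"ty":0.01,"tz":-0.085,"turn":0.38},{"grip":0,"tx":0,"ty":0.015,"tz":-0.127,"turn":0.57}]' 12 >/dev/null; python3 gate.py && 
python3 -m jog '[{"grip":0,"tx":0,"ty":0,"tz":-0.042,"turn":0.19},{"grip":0,"tx":0,"ty":0.002,"tz":-0.085,"turn":0.38},{"grip":0,"tx":0,"ty":0.004,"tz":-0.127,"turn":0.57}]' 12 >/dev/null && python3 gate.py && 
python3 -m jog '[{"grip":0,"tx":0,"ty":0,"tz":-0.042,"turn":0.19},{"grip":0,"tx":0,"ty":0.002,"tz":-0.085,"turn":0.38},{"grip":0,"tx":0,"ty":0.004,"tz":-0.127,"turn":0.57}]' 12 >/dev/null && python3 gate.py
```

```text
t 18.65 ang 206.4 rad 86.2 z 69.7 Ft [3.16] mean 3.16 Frad 0.64 Fz 5.36 eff0 [1.04] j6 0.99
  step 0.03 ty 0.03 tz -0.064 turn 0.29
  step 0.06 ty 0.032 tz -0.128 turn 0.57
t 18.9 ang 203.02 rad 86.2 z 69.7 Ft [2.67] mean 2.67 Frad 0.5 Fz 7.58 eff0 [1.09] j6 1.05
  step 0.03 ty 0.031 tz -0.064 turn 0.29
  step 0.06 ty 0.033 tz -0.128 turn 0.57
t 19.15 ang 199.64 rad 86.3 z 69.7 Ft [2.91] mean 2.91 Frad 2.53 Fz 8.17 eff0 [1.25] j6 1.12
  step 0.03 ty 0.032 tz -0.064 turn 0.29
  step 0.06 ty 0.034 tz -0.128 turn 0.57
```

```bash
python3 -m jog '[{"grip":0,"tx":-0.02,"ty":0,"tz":-0.042,"turn":0.19},{"grip":0,"tx":-0.02,"ty":0.001,"tz":-0.085,"turn":0.38},{"grip":0,"tx":-0.02,"ty":0.002,"tz":-0.127,"turn":0.57}]' 12 >/dev/null; python3 gate.py && 
python3 -m jog '[{"grip":0,"tx":0,"ty":0,"tz":-0.042,"turn":0.19},{"grip":0,"tx":0,"ty":0.001,"tz":-0.085,"turn":0.38},{"grip":0,"tx":0,"ty":0.003,"tz":-0.127,"turn":0.57}]' 12 >/dev/null && python3 gate.py && 
python3 -m jog '[{"grip":0,"tx":0,"ty":0,"tz":-0.042,"turn":0.19},{"grip":0,"tx":0,"ty":0.001,"tz":-0.085,"turn":0.38},{"grip":0,"tx":0,"ty":0.003,"tz":-0.127,"turn":0.57}]' 12 >/dev/null && python3 gate.py
```

```text
t 19.4 ang 196.08 rad 86.4 z 69.9 Ft [3.07] mean 3.07 Frad -1.16 Fz -2.67 eff0 [0.76] j6 1.19
  step 0.03 ty 0.034 tz -0.064 turn 0.29
  step 0.06 ty 0.036 tz -0.128 turn 0.57
t 19.65 ang 192.68 rad 86.4 z 69.9 Ft [2.77] mean 2.77 Frad 1.48 Fz -4.03 eff0 [1.11] j6 1.26
  step 0.03 ty 0.035 tz -0.064 turn 0.29
  step 0.06 ty 0.037 tz -0.128 turn 0.57
t 19.9 ang 189.31 rad 86.4 z 69.9 Ft [3.96] mean 3.96 Frad 4.11 Fz -4.83 eff0 [1.43] j6 1.33
  step 0.03 ty 0.035 tz -0.064 turn 0.29
  step 0.06 ty 0.036 tz -0.128 turn 0.57
```

Ft is rising (3.96 against a baseline of ~2.85). Smaller steps now, 0.04 rad each.

```bash
python3 -m jog '[{"grip":0,"tx":0.01,"ty":-0.002,"tz":-0.042,"turn":0.19},{"grip":0,"tx":0.01,"ty":-0.004,"tz":-0.085,"turn":0.38}]' 12 >/dev/null; python3 gate.py
```

```text
t 20.07 ang 187.1 rad 86.4 z 69.9 Ft [3.22] mean 3.22 Frad 4.06 Fz -1.62 eff0 [1.54] j6 1.38
  step 0.03 ty 0.036 tz -0.064 turn 0.29
  step 0.06 ty 0.038 tz -0.128 turn 0.57
```

```bash
python3 -m jog '[{"grip":0,"tx":0,"ty":-0.002,"tz":-0.042,"turn":0.19},{"grip":0,"tx":0,"ty":-0.004,"tz":-0.085,"turn":0.38}]' 12 >/dev/null; python3 gate.py
```

```text
t 20.23 ang 184.86 rad 86.5 z 69.9 Ft [2.88] mean 2.88 Frad 3.32 Fz -1.71 eff0 [1.48] j6 1.43
  step 0.03 ty 0.037 tz -0.064 turn 0.29
  step 0.06 ty 0.039 tz -0.128 turn 0.57
```

```bash
python3 -m jog '[{"grip":0,"tx":0,"ty":-0.001,"tz":-0.042,"turn":0.19},{"grip":0,"tx":0,"ty":-0.002,"tz":-0.085,"turn":0.38}]' 12 >/dev/null; python3 gate.py
```

```text
t 20.4 ang 182.61 rad 86.5 z 69.9 Ft [3.92] mean 3.92 Frad 3.2 Fz -1.76 eff0 [1.52] j6 1.47
  step 0.03 ty 0.038 tz -0.064 turn 0.29
  step 0.06 ty 0.04 tz -0.128 turn 0.57
```

Joint‑1 torque is a cleaner gauge here (0.47 m arm): 1.5 N m ≈ 3.2 N, so there's no bite yet. I'll carry on.

```bash
python3 -m jog '[{"grip":0,"tx":0,"ty":-0.001,"tz":-0.042,"turn":0.19},{"grip":0,"tx":0,"ty":-0.002,"tz":-0.085,"turn":0.38}]' 12 >/dev/null; python3 gate.py
```

```text
t 20.57 ang 180.36 rad 86.6 z 69.9 Ft [4.45] mean 4.45 Frad 2.94 Fz -2.97 eff0 [1.59] j6 1.52
  step 0.03 ty 0.039 tz -0.064 turn 0.29
  step 0.06 ty 0.041 tz -0.128 turn 0.57
```

```bash
python3 -m jog '[{"grip":0,"tx":0,"ty":-0.001,"tz":-0.042,"turn":0.19},{"grip":0,"tx":0,"ty":-0.002,"tz":-0.085,"turn":0.38}]' 12 >/dev/null; python3 gate.py
```

```text
t 20.73 ang 178.14 rad 86.6 z 69.9 Ft [4.34] mean 4.34 Frad 1.75 Fz -2.32 eff0 [1.68] j6 1.57
  step 0.03 ty 0.04 tz -0.065 turn 0.29
  step 0.06 ty 0.042 tz -0.128 turn 0.57
```

```bash
python3 -m jog '[{"grip":0,"tx":0,"ty":-0.001,"tz":-0.042,"turn":0.19},{"grip":0,"tx":0,"ty":-0.002,"tz":-0.085,"turn":0.38}]' 12 >/dev/null; python3 gate.py
```

```text
t 20.9 ang 175.9 rad 86.7 z 69.9 Ft [5.63] mean 5.63 Frad 1.19 Fz -2.8 eff0 [1.8] j6 1.61
  step 0.03 ty 0.041 tz -0.065 turn 0.29
  step 0.06 ty 0.043 tz -0.128 turn 0.57
```

```bash
python3 -c "
from h import *
feel(4,.03)
s=manip.read_state(); print(s['moment'],s['effort'])"
```

```text
t 21.05 ang 175.79 rad 86.7 z 69.9 Ft [5.63 2.82 1.95 0.74] mean 2.78 Frad 2.3 Fz -2.89 eff0 [1.8  1.15 0.95 0.7 ] j6 1.61
  step 0.015 ty 0.041 tz -0.033 turn 0.14
  step 0.03 ty 0.042 tz -0.064 turn 0.29
[-0.20964832  0.51224579 -0.01401787] [  0.69952307 -48.18254828 -31.14131212   0.29928102  -0.70349336
   0.26982933]
```

```bash
python3 -m jog '[{"grip":0,"tx":0,"ty":-0.001,"tz":-0.042,"turn":0.19},{"grip":0,"tx":0,"ty":-0.002,"tz":-0.085,"turn":0.38}]' 12 >/dev/null; python3 gate.py
```

```text
t 21.22 ang 173.75 rad 86.7 z 69.9 Ft [5.41] mean 5.41 Frad 1.37 Fz -2.6 eff0 [1.77] j6 1.66
  step 0.03 ty 0.042 tz -0.065 turn 0.29
  step 0.06 ty 0.043 tz -0.128 turn 0.57
```

Tangential load has risen by ~2–2.5 N over the last 0.25 rad: Ft went from 2.9 to ~5.4, and the joint torque corrected for radial load from 2.05 to 3.95 N. That is inside the firm window, so I'll release and retreat.

```bash
python3 -m jog '[{"grip":0.1,"tx":0,"ty":0,"tz":0,"turn":0},{"grip":0.25,"tx":0,"ty":0,"tz":0,"turn":0},{"grip":0.35,"tx":0,"ty":0,"tz":0,"turn":0},{"grip":0.35,"tx":0,"ty":0,"tz":0,"turn":0},{"grip":0.35,"tx":0,"ty":0,"tz":0,"turn":0},{"grip":0.35,"tx":0,"ty":0,"tz":0,"turn":0},{"grip":0.35,"tx":-0.6,"ty":0,"tz":0,"turn":0},{"grip":0.35,"tx":-1.5,"ty":0,"tz":0,"turn":0},{"grip":0.35,"tx":-2.5,"ty":0,"tz":0,"turn":0},{"grip":0.35,"tx":-3.3,"ty":0,"tz":0,"turn":0},{"grip":0.35,"tx":-3.3,"ty":0,"tz":0,"turn":0},{"grip":0.35,"tx":-3.3,"ty":0,"tz":0,"turn":0}]' 12
python3 -c "
from h import *
feel(1)
w=manip.camera('wrist'); s=manip.camera('scene'); t=manip.camera('top')
print('wrist handle',blobs(w['image'],(4,150,60),(16,255,255),30), 'pred tri top/scene')
print('red scene',blobs(s['image'],(0,140,60),(5,255,255),20),'pred panel',proj(s,[558.5,7.4,127]),proj(s,[558.5,7.4,152]))
print('blue top',[b for b in blobs(t['image'],(105,120,40),(125,255,255)) if b[1][1]<240])
a=cv2.resize(s['image'][130:250,190:330],None,fx=4,fy=4,interpolation=cv2.INTER_CUBIC)
b=cv2.resize(w['image'],None,fx=.55,fy=.55)[:, :240]
o=np.zeros((480,800,3),np.uint8); o[:,:560]=a; o[:b.shape[0],560:]=b
cv2.imwrite('pics/end.png',np.clip(1.4*o[:,:,::-1].astype(float),0,255).astype(np.uint8))"
```

```text
clock: 22.22
eef_pos: [473.1, 17.0, 203.2]
eef_rot: [1.685, 1.567, -0.016]
wrist_force: [-0.6, -0.1, -0.7]
finger_gap: 33.2
t 22.22 ang 173.6 rad 86.0 z 203.2 Ft [0.19] mean 0.19 Frad 0.58 Fz -0.72 eff0 [0.05] j6 1.66
  step 0.06 ty 0.026 tz -0.128 turn 0.57
  step 0.12 ty 0.035 tz -0.255 turn 1.15
wrist handle [([249, 185, 12, 13, 126], [254.4, 191.1])] pred tri top/scene
red scene [([0, 0, 67, 11, 311], [35.3, 5.7]), ([20, 55, 30, 2, 32], [34.9, 55.5]), ([51, 57, 29, 2, 33], [65.9, 57.4]), ([254, 162, 18, 15, 121], [262.6, 165.9])] pred panel [262.7816608  169.29352104] [262.83368983 163.24765843]
blue top [([156, 190, 16, 6, 59], [163.2, 192.2])]
```

View pics/end.png

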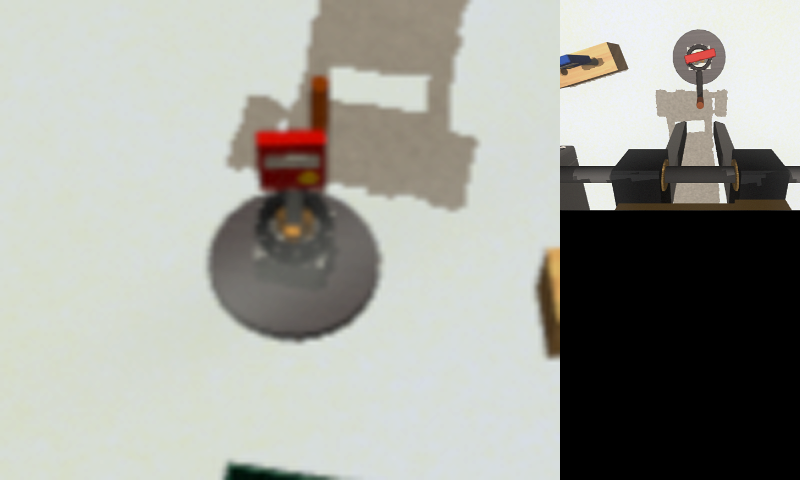

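The sign stands upright in the stand, with its panel at scene (262.6,166) as predicted. The handle stayed where I left it, the blue sign hasn't moved, and the robot is clear. I'm handing in.

```bash
python3 -c "
from h import *
print(manip.sign_off(), manip.read_state()['clock'])"
```

```text
the job is handed in; nothing more can be done
the job is handed in; nothing more can be done
```

The red sign is in the counter stand, the crank is tightened, and the job was handed in at about 22 s of the 72 s. The sign-off gave no verdict.

- **Rod home:** I lowered the rod in small steps. It met the bore's floor at the expected height with 6.7 N, well under the 25 N limit, and I then let go.
- **Crank:** I turned it about 1.46 rad clockwise. The handle load began to rise after about 1.2 rad, and I stopped once it was 2 to 2.5 N above the running load. That is inside the 1.5 to 3 N range for a firm grip.
- **Last checks:** The red sign stands upright where it should be. The crank has not sprung back, the blue sign is unmoved, and the robot is clear with about 0 N at the wrist. I did not measure the tray, bottle and till roll again, but nothing went near them.

**Less certain:**
- **Grip force:** Single wrist-force readings scatter by about 0.5 N. The two estimates of the rise differ: about 2.5 N from the wrist force and 1.9 N from the joint torque. I could not measure the jaw force itself.
- **Refused move:** One move was refused because a field was missing from its rows. I resent it and nothing was affected.

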